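Lid a cookie tin and hold it in the lid press

ROBOT

A 7-joint arm with a two-finger parallel gripper is mounted at the origin on the work surface. World frame = base frame: x ahead of the robot, y to its left, z up, the work surface at z = 0. Lengths are in mm, angles in rad, forces in N, time in s.
With the tool pointing down it reaches from about 400 to 875 mm from the base axis. Payload 4.4 kg.
Tool frame: the origin (TCP) lies on the centre line of the jaws, within the pads' length; the fingertips stand 14 mm ahead of it and the grasp point (between the pads) lies 5 mm behind it (tips_ahead is the distance from the TCP to the fingertips, in mm); z points along the fingers, y is the line along which they close (so a half turn about z gives the same grasp; the last joint's range is limited). The gripper opens to 85 mm and grips with 20 to 120 N. Pads are 22 mm wide; open, the fingers measure 114 mm over their backs; the gripper's body (76 mm by 85 mm) begins 54 mm behind the grasp point. The pads swing forward as they close: fully open they stand 13 mm farther back than shut.
Start: joints at [1.227, 0.628, 0.038, 1.517, -0.027, 0.996, -0.02], TCP at [178.283, -625.086, 245.313] pointing down, gripper open.
Joint ranges: [-3.06, 3.06], [-0.37, 2.12], [-1.25, 1.32], [0.18, 2.47], [-1.1, 4.24], [0.23, 1.98], [-2.94, 2.94]. Speed limits (rad/s): [2.57, 2.57, 3.14, 3.14, 3.14, 3.14, 3.14].

INTERFACE

Orientations are given as [roll, pitch, yaw] about the fixed x, y, z axes, in that order (R = Rz(yaw) Ry(pitch) Rx(roll)).
In Python, from cell import * gives the robot as it stands.
- The arm moves only by the tool move_arm, never from a script. Its argument "rows" is text: rows parted by semicolons, each of 7 numbers parted by spaces: the shift along the tool's x, y, z scaled (see below), then the turn, a rotation vector about the tool's x, y, z scaled (see below), then the closure, from -1 (fully open) to 1 (shut). A call has 1 to 12 rows; each row is the pose to reach, as a shift and turn from the pose commanded when the call began, along the tool's axes at that moment; what a row does not reach only later rows make up. The controller multiplies each number of a shift by 0.3 m and each number of a turn by pi/2 rad. A row lasts 1/12 s, in which the tool goes at most 41.7 mm and 7.16 degrees, less where a joint would pass 70% of its speed; a pose out of reach is approached as far as the arm can. A call with a number of a shift or a turn outside -1 to 1 is refused whole. A call with a gripper value outside its range is refused whole. The fingers move at their own pace and stop on an object; the grip force is fixed at half the most. Time passes only in rows, so rows that repeat a pose let the fingers close. It gives the time, the measured TCP pose, the force, the opening and the grip force at its end, in the units of the state.
- read_state(): the state, without advancing time (a new reading comes with each control period).
- get_image(name): name is "scene" or "top" or "wrist"; returns a dict with "img" (384x512x3 uint8, red, green, blue), "vfov" (degrees; the focal length in pixels is half the picture's height over the tangent of half this angle, whatever the lens; pixels are square), "cx", "cy" (the principal point, pixels), "k1" (the pictures are not rectified: a ray, as slopes to the right and down, at radius r is drawn at 1 + k1 r^2 times it, then the intrinsics apply), "extrinsics" (4x4, takes a point from camera to world coordinates); the wrist camera has in their place "T_tool_cam" (4x4, takes a point from camera to tool coordinates, whose origin is the TCP and whose axes are the flange's). Camera axes: x right, y up, looking along -z (the intrinsics and any distortion apply to the point x, -y, -z); pixel columns grow to the right and rows downward; lengths in mm; the calibration is good to about 2 mm. A picture is of the moment at which its call begins: read the wrist's pose just before it. There is no depth.
- finish_job(): hands the job in; it is judged then, once.
The state is a dict: "clock": time; "qpos": joint angles; "qd": joint speeds; "tau": joint torques, N m; "eef_pos": TCP position; "tool_rot": TCP orientation; "force": force on the tool from outside, world axes, zero at the start; "torque": the same for the moment, N m; "width": finger opening in mm; "gripper_force": force on a finger pad.
Only numpy, scipy, OpenCV 4.12 (cv2) and the standard library are available. Lean on these libraries where they do the work, as an engineer would, in place of code of your own. Each camera call takes 0.05 s, during which the arm holds its last target. There are 200 camera calls.

TASK

Finish the red tin standing in the green hand-lever press: put the one plain golden cookie from the cooling board into it and fit the red lid squarely on the tin, then take the press's black hand grip, swing the lever right down to its stop so that the sprung pad presses the lid home, and finish while still holding it down there. The lever springs back if let go. Leave the tin standing in its nest and leave the chocolate cookies and the blue lid where they are.

Things in the scene. Friction and masses are not known exactly. Their poses are not given: they have to be found in the camera images.
- plain_cookie: golden-brown folded fortune cookie (crescent), 48 mm long (own x) x 36 mm (own y) x 24 mm high, 12 to 21 g, lying on the cooling board; origin at the centre of its underside. It can be gripped across its two sides 46 mm apart (close along its own x)
- choc_cookie_1: dark chocolate cookie of the same shape, on the cooling board; leave alone
- choc_cookie_2: dark chocolate cookie of the same shape, on the cooling board; leave alone
- cooling_board: fixed cream board 200 x 200 x 20 mm with dark eye-shaped moulds, on the left of the bench; origin at the centre of its underside. Cookies lie on its top, 20 mm above the bench
- red_lid: red plug-in tin lid, 40 to 70 g, lying right way up on the bench; origin at the centre of the plug's underside, z up. From there: plug 73 mm diameter (lower edge bevelled) up to 7 mm, flange 86 mm diameter from 7 to 9.5 mm, raised round centre 56 mm diameter from 9.5 to 20.5 mm. Grip it by the raised centre
- blue_lid: the same lid in blue; leave alone
- tin: open red tin, 84 mm outer diameter, 78 mm inner diameter, 78 mm tall, loose in the press's nest; origin at the centre of its underside, z up. Filled with cookies to 22 mm above its underside. The lid is seated when its flange lies on the rim, the lid's origin then 71 mm above the tin's; clearance 2.5 mm all round the plug
- press: fixed green lid press, its baseplate 225 x 120 x 12 mm; origin on the bench under the centre of the nest, own x pointing from the nest to the lever's pivot. The nest is a ring, 95 mm outer diameter, up to 22 mm above the bench, in which the tin stands 12 mm above the bench. The lever's pivot axis is parallel to own y, 110 mm along own x from the origin, at 127.5 mm height
- press_lever (a joint): angle of the press lever: 0 = standing upright above its pivot (where its return spring keeps it), 1.571 = level, on its stop, pointing along the press's own -x over the tin. The pull needed at the grip grows to about 3 N and, once the pad bears on the lid (from about 1.50), to about 15 N at the stop. The flat lever bar is 20 mm wide
- lever_grip: black cylindrical hand grip (a revolving sleeve) at the lever's end, 27 mm diameter, 50 mm long; origin at its centre, 185 mm from the pivot axis, own z along the lever away from the pivot. Pinch it from above across the press's own y at any lever angle, or push it down from above once it leans over. It turns and creeps up to 20 mm between the pads during the swing: push on until the stop
- press_pad: sprung pressure pad, 48 mm diameter disc with a reddish rubber face, on the lever 110 mm from the pivot; with the lever upright it stands 30 mm out from the lever towards the nest, at 238 mm height. At the stop it is squeezed about 6 mm against a seated lid and presses it with about 20 N
Mind the look-alikes: they are no part of the job. What is meant by the plain_cookie is not pink or turquoise, and is the smaller of those in its own colour.

How it is judged (in metres and radians):
On the way, in this order (a step that is already met when the one before it is completed fails the run):
1. the plain cookie lies in the red tin (z of plain_cookie in the frame of tin between 0.01 and 0.072 m and horizontal distance between plain_cookie and tin below 0.036 m and contact force between the fingers and plain_cookie below 0.1 N), for 0.2 s.
2. the red lid sits on the tin, flange on the rim, let go (z of red_lid in the frame of tin between 0.068 and 0.074 m and horizontal distance between red_lid and tin below 0.005 m and angle between red_lid's own z axis and vertical below 0.06 rad and contact force between the fingers and red_lid below 0.1 N), for 0.2 s.
At the end, for the whole second after the job is handed in: For the last second, still held: fingers on the black grip, lever above 1.53 rad, pad pressing the red lid with over 12 N, lid level with its flange on the rim (3 mm in height, 5 mm sideways), tin upright in its nest, plain cookie inside (value of joint press_lever above 1.53 rad and contact force between press_pad and red_lid above 12 N and contact force between the fingers and lever_grip above 3 N and z of red_lid in the frame of tin between 0.068 and 0.074 m and horizontal distance between red_lid and tin below 0.005 m and angle between each of red_lid, tin's own z axis and vertical below 0.06 rad and horizontal distance between tin and press below 0.006 m and height (world z) of tin below 0.016 m and z of plain_cookie in the frame of tin between 0.01 and 0.072 m and horizontal distance between plain_cookie and tin below 0.036 m); the arm keeps its last pose, push and grip.
It fails at once if a chocolate cookie is moved more than 20 mm (distance of any of choc_cookie_1, choc_cookie_2 from where it was at the start of the episode above 0.02 m).
It fails at once if the blue lid is moved more than 20 mm (distance of blue_lid from where it was at the start of the episode above 0.02 m).
It fails at once if the tin is lifted or knocked out of its nest (distance of tin from where it was at the start of the episode above 0.02 m or angle between tin's own z axis and vertical above 0.3 rad).
It also fails if it takes over 72 s, if anything falls off the work surface, if the arm or the gripper's body presses on something with over 40 N, if the wrist force passes 120 N, or if a joint passes its speed limit or range.

## Working session

There is one attempt and no reset: what is moved stays moved. The work goes in short steps, Python scripts to look and compute and a tool call to move; the robot and the scene stay as the last step left them, time stands still between calls to the robot, and variables do not carry over. Pictures are saved under pics/ and viewed, at most 10 in all, crops included, and the job is handed in when it is done.

Besides the shell and the picture viewer there is one more tool, called after "Call:" by a JSON object that holds its "fn" and its "kwargs", one argument or row to a line. move_arm: Moves the arm, as the interface text tells. Its arguments: {"type":"object","properties":{"rows":{"type":"string"}},"required":["rows"]}

```bash
mkdir -p pics; ls; cat > h.py <<'E'
import numpy as np, cv2
from cell import *
from scipy.spatial.transform import Rotation as R
def snap(name,fn):
    s=read_state(); d=get_image(name); cv2.imwrite('pics/'+fn+'.png',d['img'][...,::-1])
    if name=='wrist':
        T=np.eye(4); T[:3,:3]=R.from_euler('xyz',s['tool_rot']).as_matrix(); T[:3,3]=s['eef_pos']; E=T@np.array(d['T_tool_cam'])
    else: E=np.array(d['extrinsics'])
    np.savez('pics/'+fn+'.npz',E=E,p=[d['vfov'],d['cx'],d['cy'],d['k1']]); return d['img']
def ray(fn,u,v):
    z=np.load('pics/'+fn+'.npz'); vf,cx,cy,k=z['p']; f=192/np.tan(np.radians(vf)/2)
    a=np.array([(u-cx)/f,(v-cy)/f]); b=a.copy()
    for _ in range(30): b=a/(1+k*(b@b))
    d=z['E'][:3,:3]@np.array([b[0],-b[1],-1.]); return z['E'][:3,3],d/np.linalg.norm(d)
def atz(fn,u,v,h):
    o,d=ray(fn,u,v); return o+d*(h-o[2])/d[2]
def tri(*obs):
    A=np.zeros((3,3));b=np.zeros(3);rs=[ray(*o) for o in obs]
    for o,d in rs: P=np.eye(3)-np.outer(d,d);A+=P;b+=P@o
    p=np.linalg.solve(A,b); return p,[np.linalg.norm(np.cross(p-o,d)).round(1) for o,d in rs]
def proj(fn,p):
    z=np.load('pics/'+fn+'.npz'); vf,cx,cy,k=z['p']; f=192/np.tan(np.radians(vf)/2)
    c=(np.linalg.inv(z['E'])@np.append(p,1))[:3]; a=np.array([c[0],-c[1]])/-c[2]; a=a*(1+k*(a@a)); return a*f+[cx,cy]
E
python3 -c "
from h import *
a=snap('scene','s0');b=snap('top','t0')
for n,i in (('s0',a),('t0',b)): cv2.imwrite('pics/%sx.png'%n,cv2.resize(i[...,::-1],(800,600),interpolation=cv2.INTER_CUBIC))
for n in('s0','t0'): print(np.load('pics/%s.npz'%n)['E'].round(2),np.load('pics/%s.npz'%n)['p'])
s=read_state();print(s)
"
```

```text
pics
[[-8.00000e-01 -5.20000e-01  2.90000e-01  8.34170e+02]
 [ 6.00000e-01 -7.00000e-01  4.00000e-01  5.49610e+02]
 [-1.00000e-02  4.90000e-01  8.70000e-01  1.19265e+03]
 [ 0.00000e+00  0.00000e+00  0.00000e+00  1.00000e+00]] [ 4.80487037e+01  2.57614297e+02  1.90464915e+02 -3.53608011e-02]
[[-1.0000e-02  9.9000e-01 -1.3000e-01  3.6654e+02]
 [-1.0000e+00 -1.0000e-02 -1.0000e-02  8.1280e+01]
 [-1.0000e-02  1.3000e-01  9.9000e-01  1.4581e+03]
 [ 0.0000e+00  0.0000e+00  0.0000e+00  1.0000e+00]] [ 4.22962094e+01  2.50879669e+02  1.85416741e+02 -1.47167739e-01]
{'clock': 0.1, 'qpos': array([ 1.22720578,  0.62926475,  0.03842469,  1.51825008, -0.02699624,
        0.99633968, -0.02002459]), 'qd': array([ 0.00044347, -0.00186708,  0.00089073, -0.00249772,  0.00010881,
        0.00262584,  0.00102157]), 'tau': array([ 3.72053692e-03, -5.64524424e+01,  1.23059057e+00, -1.93972778e+01,
        1.12058170e-02,  5.36544219e-03, -3.30995444e-07]), 'eef_pos': array([ 178.1419733 , -624.54947525,  244.4792076 ]), 'tool_rot': array([-3.13984809e+00,  9.58679293e-06,  2.77784652e-01]), 'force': array([ 0.03351091, -0.05696634, -0.36030663]), 'torque': array([ 0.01077946, -0.00611353, -0.0354288 ]), 'gripper_force': 0.0, 'width': 85.41257574747812}
```

View pics/s0x.png

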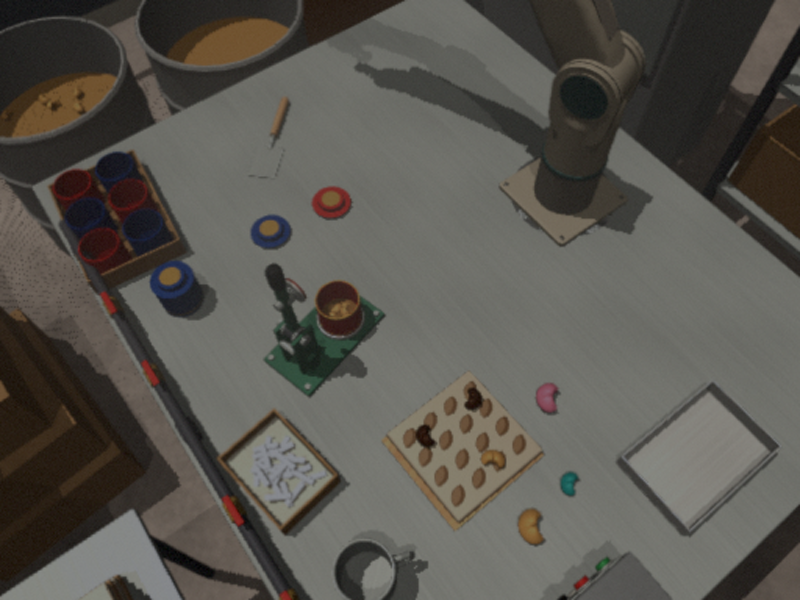

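View pics/t0x.png

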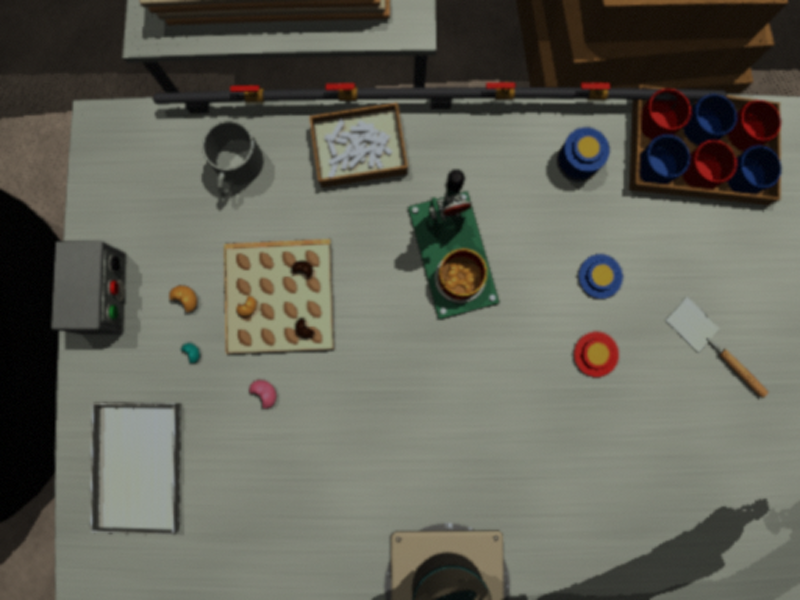

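The scene picture shows golden cookies at (492,459), on the board and smaller, and at (531,525), off the board and larger. There is also a pink one at (547,397), a turquoise one at (569,483), and chocolate ones at (425,436) and (473,399). In the top view these are (246,306), (183,297), (263,393), (191,352), (302,269) and (304,328). The board's golden cookie, top (246,306), fits the description: golden, smaller, on the board. Red lid: top (596,354), scene (331,201).

```bash
python3 -c "
from h import *
k=.64
def t(n,s,p): 
    q,e=tri(('s0',s[0]*k,s[1]*k),('t0',p[0]*k,p[1]*k)); print(n,q.round(1),e)
t('cookie',(492,459),(246,306))
t('bigcookie',(531,525),(183,297))
t('lid top',(331,199),(597,354))
t('blue',(270,229),(601,277))
t('tin rim',(339,297),(461,274))
t('grip end',(274,270),(456,176))
t('choc1',(425,436),(302,269));t('choc2',(473,399),(304,328))
# press corners at z=12
for c in ((410,209),(475,193),(497,301),(441,318)): print('base',atz('t0',c[0]*k,c[1]*k,12).round(1))
for c in ((265,357),(309,393),(384,315)): print('baseS',atz('s0',c[0]*k,c[1]*k,12).round(1))
print('board',[atz('t0',c[0]*k,c[1]*k,20).round(0) for c in ((225,241),(330,239),(333,350),(227,354))])
a=cv2.imread('pics/t0.png');b=cv2.imread('pics/s0.png')
u=cv2.resize(a[150:235,100:215],(400,296),interpolation=cv2.INTER_CUBIC)
v=cv2.resize(b[235:355,240:360],(400,400),interpolation=cv2.INTER_CUBIC)[:296]
w=cv2.resize(a[100:210,250:410],(400,275),interpolation=cv2.INTER_CUBIC)
x=cv2.resize(b[105:260,160:260],(178,275),interpolation=cv2.INTER_CUBIC)
cv=np.zeros((575,800,3),np.uint8);cv[:296,:400]=u;cv[:296,400:]=v;cv[300:,:400]=w;cv[300:,400:578]=x
cv2.imwrite('pics/crop1.png',cv)
"
```

```text
cookie [521.9 368.3  29.9] [np.float64(0.7), np.float64(0.7)]
bigcookie [540.4 492.2  20.4] [np.float64(1.4), np.float64(1.4)]
lid top [ 427.  -286.1   17.6] [np.float64(1.5), np.float64(1.5)]
blue [ 573.8 -301.5   11.9] [np.float64(0.6), np.float64(0.6)]
tin rim [569.2 -28.   96.2] [np.float64(0.3), np.float64(0.3)]
grip end [680.3  -3.1 333. ] [np.float64(2.6), np.float64(2.6)]
choc1 [590.4 264.3  28.7] [np.float64(1.3), np.float64(1.3)]
choc2 [478.8 260.7  29.2] [np.float64(2.8), np.float64(2.8)]
base [708.1  60.   12. ]
base [738.7 -65.   12. ]
base [ 530.1 -101.8   12. ]
base [499.   4.  12.]
baseS [737.2 -47.8  12. ]
baseS [709.1  65.4  12. ]
baseS [500.1  15.9  12. ]
board [array([648., 413.,  20.]), array([650., 212.,  20.]), array([440., 206.,  20.]), array([433., 404.,  20.])]
```

View pics/crop1.png

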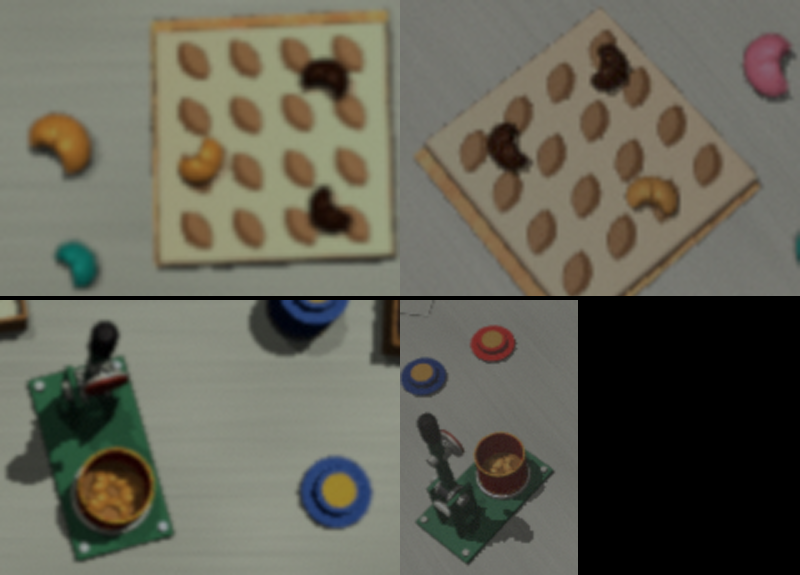

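The crop confirms it: the small golden crescent lies on the board at crop (202,163), and the larger one is off the board at (62,143). I'll move over the red lid first, since it's on the way, for a wrist view.

```bash
cat >> h.py <<'E'
def plan(x,y,z,yaw):
    s=read_state(); M=R.from_euler('xyz',s['tool_rot']); G=R.from_euler('xyz',[np.pi,0,yaw])
    d=M.inv().apply(np.array([x,y,z])-s['eef_pos'])/300; w=(M.inv()*G).as_rotvec()/(np.pi/2)
    print('at',s['eef_pos'].round(1),s['tool_rot'].round(3),'t',s['clock'],'w',round(s['width'],1),'F',s['force'].round(1)); print('shift',d.round(4),'turn',w.round(4),'rows',round(np.linalg.norm(d)*300/41.7,1),round(np.degrees(np.linalg.norm(w)*np.pi/2)/7.16,1))
E
python3 -c "
from h import *
print(get_image('wrist')['T_tool_cam'].round(3))
plan(430,-250,245,.278)
"
```

```text
[[ 1.00000e-03  9.50000e-01  3.13000e-01  7.85660e+01]
 [ 1.00000e+00 -1.00000e-03 -0.00000e+00  4.15000e-01]
 [ 0.00000e+00  3.13000e-01 -9.50000e-01 -1.29085e+02]
 [ 0.00000e+00  0.00000e+00  0.00000e+00  1.00000e+00]]
at [ 178.2 -624.6  244.6] [-3.14   0.     0.278] t 0.15 w 85.4 F [ 0.1 -0.9 -0.9]
shift [ 1.1498e+00 -9.7070e-01  1.0000e-04] turn [-0.0009  0.     -0.0001] rows 10.8 0.0
```

Call:
{"fn": "move_arm", "kwargs": {
  "rows": "0.976 -0.848 0 0 0 0 -1;0.976 -0.848 0 0 0 0 -1;0.976 -0.848 0 0 0 0 -1;0.976 -0.848 0 0 0 0 -1;0.976 -0.848 0 0 0 0 -1;0.976 -0.848 0 0 0 0 -1;0.976 -0.848 0 0 0 0 -1;0.976 -0.848 0 0 0 0 -1;0.976 -0.848 0 0 0 0 -1;0.976 -0.848 0 0 0 0 -1;0.976 -0.848 0 0 0 0 -1;0.976 -0.848 0 0 0 0 -1"
}}

```text
clock: 1.15
eef_pos: [390.3, -299.7, 245.3]
tool_rot: [3.141, 0.0, 0.28]
force: [0.1, -0.3, -0.1]
width: 85.3
gripper_force: 0.0
```

```bash
python3 -c "
from h import *
snap('wrist','w1'); 
print(np.load('pics/w1.npz')['p'],proj('w1',[427,-286,20]))
plan(480,-60,260,1)
"
```

```text
[ 5.94827179e+01  2.56174101e+02  1.89654614e+02 -9.43383320e-02] [252.86674295 119.37562569]
at [ 389.6 -300.9  245.3] [3.141e+00 1.000e-03 2.770e-01] t 1.2 w 85.2 F [-0.6 -0.1 -1.5]
shift [ 0.5098 -0.6898 -0.0498] turn [ 1.000e-04  6.000e-04 -4.601e-01] rows 6.2 5.8
```

Call:
{"fn": "move_arm", "kwargs": {
  "rows": "0.55 -0.67 -0.08 0 0 0 -1;0.55 -0.67 -0.08 0 0 0 -1;0.55 -0.67 -0.08 0 0 0 -1;0.55 -0.67 -0.08 0 0 0 -1;0.55 -0.67 -0.08 0 0 0 -1;0.55 -0.67 -0.08 0 0 0 -1;0.55 -0.67 -0.08 0 0 0 -1;0.55 -0.67 -0.08 0 0 0 -1"
}}

```text
clock: 1.87
eef_pos: [495.2, -59.3, 269.5]
tool_rot: [-3.141, -0.002, 0.282]
force: [-0.4, -0.2, -0.3]
width: 85.4
gripper_force: 0.0
```

```bash
python3 -c "
from h import *
snap('wrist','w2'); 
print(proj('w2',[569,-28,90]))
plan(560,330,220,.278)
"
```

```text
[245.0196358   79.41361582]
at [494.  -62.1 269.2] [3.141 0.    0.278] t 1.9167 w 85.5 F [-0.3 -0.5  0.2]
shift [ 0.5708 -1.1962  0.1634] turn [0.0003 0.0001 0.0003] rows 9.6 0.0
```

Call:
{"fn": "move_arm", "kwargs": {
  "rows": "0.45 -1 0.1 0 0 0 -1;0.45 -1 0.1 0 0 0 -1;0.45 -1 0.1 0 0 0 -1;0.45 -1 0.1 0 0 0 -1;0.45 -1 0.1 0 0 0 -1;0.45 -1 0.1 0 0 0 -1;0.45 -1 0.1 0 0 0 -1;0.45 -1 0.1 0 0 0 -1;0.45 -1 0.1 0 0 0 -1;0.45 -1 0.1 0 0 0 -1"
}}

```text
clock: 2.75
eef_pos: [541.7, 263.1, 238.3]
tool_rot: [3.141, 0.001, 0.278]
force: [-0.4, -0.4, -0.6]
width: 85.3
gripper_force: 0.0
```

```bash
python3 -c "
from h import *
snap('wrist','w3'); 
print(proj('w3',[522,368,30]))
plan(550,368,170,.278)
a=[cv2.imread('pics/w%d.png'%i) for i in (1,2,3)]
cv=np.zeros((600,800,3),np.uint8)
for i,(r,c) in enumerate(((0,0),(0,400),(300,0))): cv[r:r+300,c:c+400]=cv2.resize(a[i],(400,300),interpolation=cv2.INTER_AREA)
u,v=proj('w3',[522,368,30]).astype(int)
z=a[2][max(v-60,0):v+60,max(u-80,0):u+80]; cv[300:600,400:800]=cv2.resize(z,(400,300),interpolation=cv2.INTER_CUBIC); print(u,v,z.shape)
cv2.imwrite('pics/m1.png',cv)
"
```

```text
[152.15497705 150.25749189]
at [542.  260.8 238.5] [3.139e+00 2.000e-03 2.750e-01] t 2.8 w 85.2 F [-0.5  0.6 -0.5]
shift [ 0.123  -0.3372  0.2274] turn [ 0.0016  0.001  -0.0019] rows 3.1 0.0
152 150 (120, 160, 3)
```

View pics/m1.png

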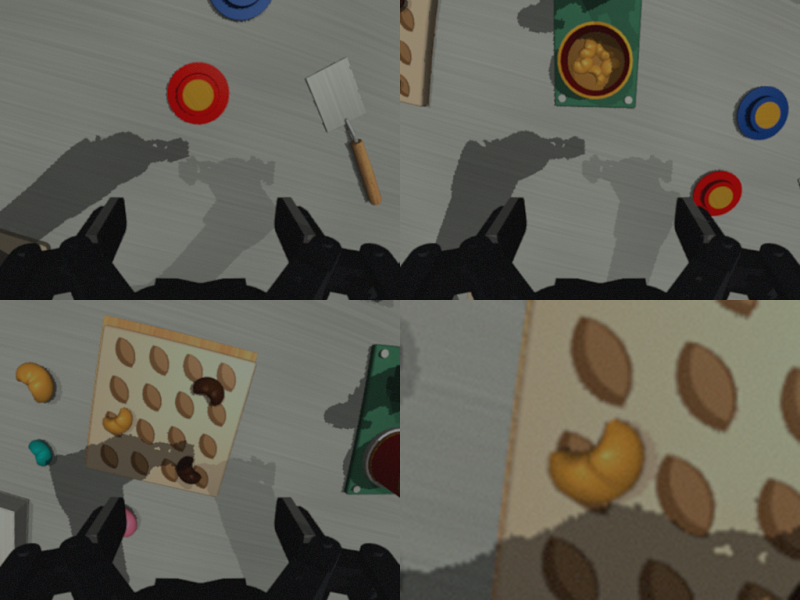

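Panels: w1 shows the red lid at panel (198,94), w2 shows the tin at (594,60), and w3 shows the plain cookie at (117,421). In the enlarged panel the cookie's horns are at (555,455) and (628,420), with its back at (605,503). I'll fit masks on the plane heights.

```bash
cat >> h.py <<'E'
def blob(fn,mask,seed,h):
    n,l,st,c=cv2.connectedComponentsWithStats(mask.astype(np.uint8)); 
    i=1+np.argmin(np.hypot(*(c[1:]-seed).T)+1000*(st[1:,4]<40)); ys,xs=np.nonzero(l==i)
    P=np.array([atz(fn,x,y,h)[:2] for x,y in zip(xs,ys)]); return st[i],c[i],P
def sat(fn):
    return cv2.cvtColor(cv2.imread('pics/%s.png'%fn),cv2.COLOR_BGR2HSV)
E
python3 -c "
from h import *
H=sat('w3'); m=(H[...,1]>150)&(H[...,0]>8)&(H[...,0]<28)&(H[...,2]>90)
for sd in ((150,155),(46,105)):
  st,c,P=blob('w3',m,sd,32); r=cv2.minAreaRect(P.astype(np.float32)); print(st,c,'rect',r, 'mean',P.mean(0),len(P))
# lid: red flange in w1
H=sat('w1'); m=(H[...,1]>120)&((H[...,0]<8)|(H[...,0]>172)); st,c,P=blob('w1',m,(253,120),9.5); print('flange',st,c,cv2.minEnclosingCircle(P.astype(np.float32)))
m=(H[...,1]>120)&(H[...,0]>12)&(H[...,0]<30); st,c,P=blob('w1',m,(253,120),20.5); print('gold',st,c,P.mean(0),cv2.minEnclosingCircle(P.astype(np.float32)))
H=sat('w2'); m=(H[...,1]>110)&(H[...,0]>10)&(H[...,0]<32)&(H[...,2]>110)
print([ (x,y) for x,y in [(0,0)]], tri(('w1',253,120),('t0',597*.64,354*.64)))
cv2.imwrite('pics/c2.png',np.hstack([cv2.resize(cv2.imread('pics/w2.png')[20:140,180:320],(700,600),interpolation=cv2.INTER_CUBIC)]))
print(proj('w2',[569,-28,90]))
"
```

```text
[132 138  37  34 754] [151.88328912 156.31697613] rect ((516.0194091796875, 366.54669189453125), (27.493366241455078, 40.902069091796875), 43.373023986816406) mean [516.18202341 366.63796679] 754
[  21   81   46   50 1422] [ 45.49578059 102.96202532] rect ((541.544921875, 484.04229736328125), (53.847434997558594, 38.09712600708008), 53.86899948120117) mean [541.1637334  484.20142229] 1422
flange [ 214   80   79   80 3658] [253.11536359 118.27255331] ((424.9594421386719, -286.66082763671875), 42.792842864990234)
gold [ 234  102   40   40 1241] [253.28122482 121.28525383] [ 425.20376926 -286.96653953] ((424.9814453125, -287.087646484375), 20.749427795410156)
[(0, 0)] (array([ 427.34568581, -285.88813888,   23.67323675]), [np.float64(0.6), np.float64(0.6)])
[245.0196358   79.41361582]
```

View pics/c2.png

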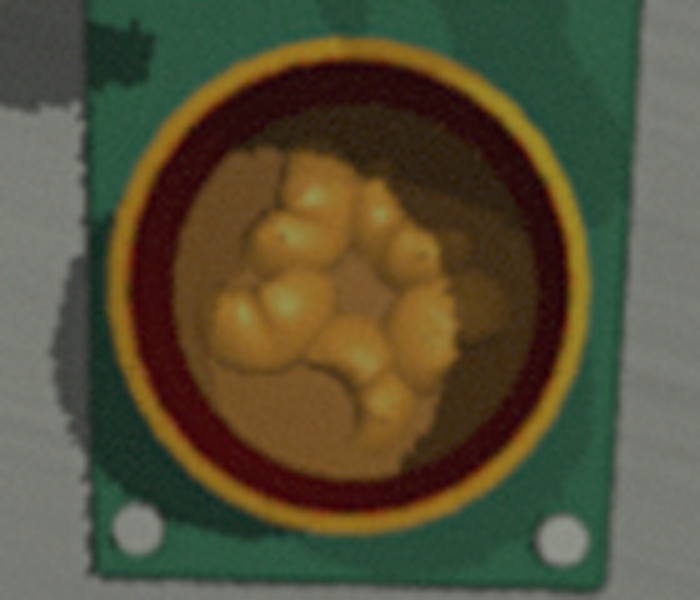

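The crop shows the tin rim centred near (348,287), which is w2 pixel (249.6,77.4). Next I'll hover over the cookie with yaw 0.757 and take a second view.

```bash
python3 -c "
from h import *
plan(530,372,150,.757)
print('rim',atz('w2',249.6,77.4,90), tri(('w2',249.6,77.4),('t0',461*.64,274*.64),('s0',339*.64,297*.64)))
# base corners screws etc
for x,y in ((90,5),(92,578),(605,588),(640,5)): print(atz('w2',180+x/5,20+y/5,12).round(1))
"
```

```text
at [542.  260.8 238.5] [3.139e+00 2.000e-03 2.750e-01] t 2.8 w 85.2 F [-0.5  0.6 -0.5]
shift [ 0.0626 -0.3683  0.2941] turn [ 0.0013  0.0013 -0.3069] rows 3.4 3.9
rim [571.77205833 -31.40771081  90.        ] (array([569.975411  , -29.7227563 ,  93.25383484]), [np.float64(2.5), np.float64(1.3), np.float64(1.7)])
[613.4  39.3  12. ]
[493.6   9.5  12. ]
[ 524.4 -105.1   12. ]
[646.  -73.3  12. ]
```

Call:
{"fn": "move_arm", "kwargs": {
  "rows": "0.0626 -0.3683 0.294 0 0 -0.307 -1;0.0626 -0.3683 0.294 0 0 -0.307 -1;0.0626 -0.3683 0.294 0 0 -0.307 -1;0.0626 -0.3683 0.294 0 0 -0.307 -1;0.0626 -0.3683 0.294 0 0 -0.307 -1;0.0626 -0.3683 0.294 0 0 -0.307 -1"
}}

```text
clock: 3.3
eef_pos: [530.1, 371.7, 150.3]
tool_rot: [3.14, 0.003, 0.755]
force: [0.0, -0.4, 0.0]
width: 85.3
gripper_force: 0.0
```

```bash
python3 -c "
from h import *
snap('wrist','w4')
H=sat('w4'); m=(H[...,1]>140)&(H[...,0]>8)&(H[...,0]<28)&(H[...,2]>80)
p=proj('w4',[519,367,32]);print(p)
st,c,P=blob('w4',m,p,32); r=cv2.minAreaRect(P.astype(np.float32)); print(st,c,'rect',r, 'mean',P.mean(0),len(P))
print('tri',tri(('w4',*c),('w3',151.9,156.3)))
plan(518,367,34,.757)
u,v=c.astype(int); cv2.imwrite('pics/c4.png',cv2.resize(cv2.imread('pics/w4.png'),(800,600)))
"
```

```text
[251.0366145  199.50546323]
[ 225  187   50   34 1074] [249.70297952 204.80540037] rect ((515.6461181640625, 365.3372802734375), (27.73785972595215, 38.29916000366211), 43.296688079833984) mean [514.99366382 364.69442718] 1074
tri (array([516.74944923, 365.70752868,  35.69186996]), [np.float64(0.6), np.float64(0.6)])
at [531.  371.2 151.3] [3.139e+00 1.000e-03 7.540e-01] t 3.35 w 85.5 F [ 1.3 -1.1  0. ]
shift [-0.0407 -0.0205  0.3911] turn [ 0.0017  0.0008 -0.0021] rows 2.8 0.0
```

View pics/c4.png

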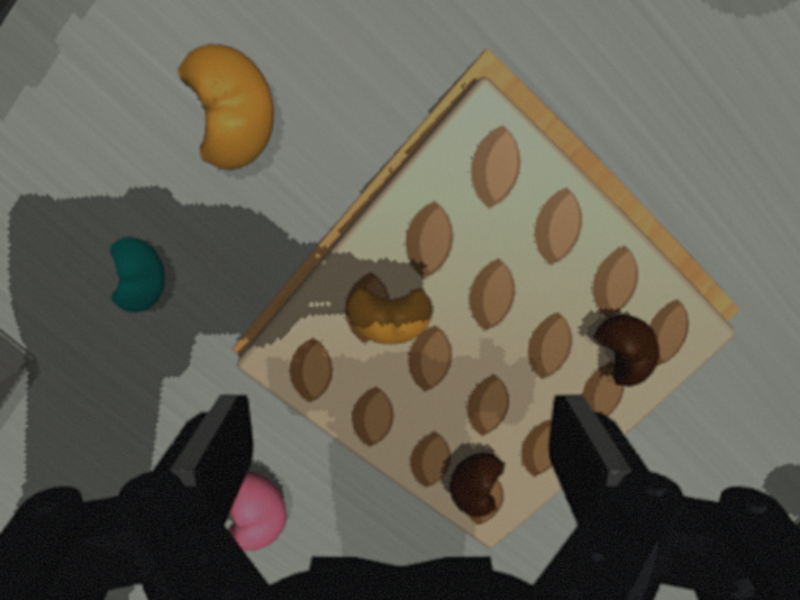

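The cookie lies horizontally at (347..433, 285..343), in line with the closing axis, so I grasp it here.

Call:
{"fn": "move_arm", "kwargs": {
  "rows": "-0.0447 -0.0205 0.2 0 0 0 -1;-0.0447 -0.0205 0.3 0 0 0 -1;-0.0447 -0.0205 0.391 0 0 0 -1;-0.0447 -0.0205 0.391 0 0 0 -1;-0.0447 -0.0205 0.391 0 0 0 1;-0.0447 -0.0205 0.391 0 0 0 1;-0.0447 -0.0205 0.391 0 0 0 1;-0.0447 -0.0205 0.391 0 0 0 1;-0.0447 -0.0205 0.391 0 0 0 1;-0.0447 -0.0205 0.391 0 0 0 1;-0.0447 -0.0205 0.391 0 0 0 1"
}}

```text
clock: 4.27
eef_pos: [517.6, 371.5, 37.5]
tool_rot: [3.14, -0.006, 0.759]
force: [0.8, -1.0, 6.6]
width: 44.6
gripper_force: 62.3
```

```bash
python3 -c "
from h import *
plan(517,366,160,.757)
"
```

```text
at [517.6 371.5  37.5] [ 3.14  -0.006  0.759] t 4.2667 w 44.6 F [ 0.8 -1.   6.6]
shift [-0.0117  0.0127 -0.4086] turn [ 0.0009 -0.0039  0.0013] rows 2.9 0.1
```

Gripped at 44.6 mm. I lift and carry it to the tin, turning so the camera stays clear of the lever.

Call:
{"fn": "move_arm", "kwargs": {
  "rows": "0 0 -0.13 0 0 0 1;0 0 -0.26 0 0 0 1;-0.05 0.06 -0.4 0 0 0 1;-0.12 0.16 -0.5 0 0 -0.08 1;-0.2 0.27 -0.5 0 0 -0.16 1;-0.28 0.37 -0.5 0 0 -0.24 1;-0.36 0.48 -0.5 0 0 -0.32 1;-0.44 0.59 -0.5 0 0 -0.4 1;-0.52 0.7 -0.5 0 0 -0.48 1;-0.6 0.8 -0.5 0 0 -0.56 1;-0.67 0.9 -0.5 0 0 -0.64 1;-0.725 0.97 -0.5 0 0 -0.677 1"
}}

```text
clock: 5.27
eef_pos: [558.9, 4.7, 185.7]
tool_rot: [3.139, 0.004, 1.825]
force: [1.3, -0.7, -0.3]
width: 44.7
gripper_force: 61.4
```

```bash
python3 -c "
from h import *
plan(570,-30,107,1.82)
"
```

```text
at [558.9   4.7 185.7] [3.139 0.004 1.825] t 5.2667 w 44.7 F [ 1.3 -0.7 -0.3]
shift [-0.1202  0.0061  0.2628] turn [0.0016 0.0023 0.0029] rows 2.1 0.1
```

Call:
{"fn": "move_arm", "kwargs": {
  "rows": "-0.08 0.006 0 0 0 0 1;-0.12 0.006 0.08 0 0 0 1;-0.12 0.006 0.18 0 0 0 1;-0.12 0.006 0.263 0 0 0 1;-0.12 0.006 0.263 0 0 0 1;-0.12 0.006 0.263 0 0 0 1;-0.12 0.006 0.263 0 0 0 -1;-0.12 0.006 0.263 0 0 0 -1;-0.12 0.006 0.263 0 0 0 -1;-0.12 0.006 0.263 0 0 0 -1;-0.12 0.006 0.263 0 0 0 -1;-0.12 0.006 0.263 0 0 0 -1"
}}

```text
clock: 6.27
eef_pos: [568.8, -24.7, 105.4]
tool_rot: [3.141, 0.0, 1.823]
force: [-0.0, 0.9, -0.4]
width: 85.4
gripper_force: 0.0
```

```bash
python3 -c "
from h import *
plan(570,-30,230,1.82)
"
```

```text
at [568.8 -24.7 105.4] [3.141 0.    1.823] t 6.2667 w 85.4 F [-0.   0.9 -0.4]
shift [-1.840e-02 -4.000e-04 -4.154e-01] turn [0.0004 0.0002 0.0021] rows 3.0 0.0
```

Call:
{"fn": "move_arm", "kwargs": {
  "rows": "0 0 -0.13 0 0 0 -1;0 0 -0.26 0 0 0 -1;0.05 0 -0.4 0 0 0 -1;0.1 0 -0.45 0 0 0 -1;0.1 0 -0.45 0 0 0 -1"
}}

```text
clock: 6.68
eef_pos: [563.1, 8.9, 245.1]
tool_rot: [3.132, -0.001, 1.827]
force: [-0.6, 0.2, 0.1]
width: 85.5
gripper_force: 0.0
```

```bash
python3 -c "
from h import *
snap('wrist','w5');im=cv2.imread('pics/w5.png');u,v=proj('w5',[570,-30,90]);print(u,v)
z=im[max(0,int(v)-90):int(v)+90,int(u)-120:int(u)+120];print(max(0,int(v)-90),int(u)-120,z.shape);cv2.imwrite('pics/c5.png',cv2.resize(z,None,fx=3,fy=3,interpolation=cv2.INTER_CUBIC))
plan(427,-287,110,1.82)
"
```

```text
252.74695877452368 216.48421608057032
126 132 (180, 240, 3)
at [562.1   6.5 242.5] [3.136e+00 1.000e-03 1.826e+00] t 6.7333 w 85.2 F [-0.9 -0.1 -1.5]
shift [-0.8324 -0.6854  0.4385] turn [0.0033 0.0003 0.004 ] rows 8.4 0.1
```

View pics/c5.png

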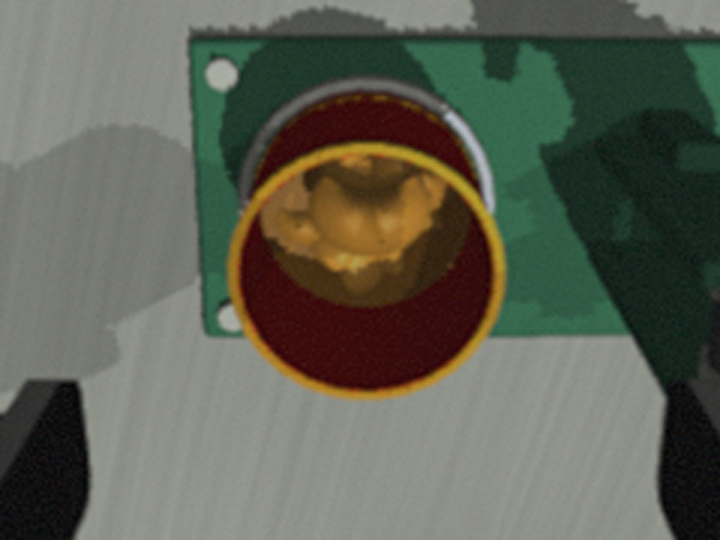

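The cookie lies in the tin at crop (370,210), and the rim is centred near (367,271). Now I fit the rim accurately and go to the lid.

```bash
python3 -c "
from h import *
def ell(fn,c,r0,r1):
    # radial gradient search for outer rim edge: gold mask
    H=sat(fn); m=((H[...,1]>130)&(H[...,0]>14)&(H[...,0]<32)&(H[...,2]>100)).astype(np.uint8)
    pts=[]
    for t in np.linspace(0,2*np.pi,120,endpoint=False):
        for r in np.arange(r1,r0,-.25):
            x,y=c[0]+r*np.cos(t),c[1]+r*np.sin(t)
            if m[int(round(y)),int(round(x))]: pts.append((x,y));break
    (e,ax,an)=cv2.fitEllipse(np.array(pts,np.float32)); 
    P=np.array([atz(fn,x,y,90)[:2] for x,y in pts]); A=np.c_[2*P,np.ones(len(P))]; s=np.linalg.lstsq(A,(P**2).sum(1),rcond=None)[0]
    print(fn,len(pts),e,ax,'circle',s[:2],np.sqrt(s[2]+s[:2]@s[:2])); return e
a=ell('w2',(249.6,77.4),38,56); b=ell('w5',(254.3,216.3),36,56)
print(tri(('w2',*a),('w5',*b)))
plan(427,-287,110,1.82)
"
```

```text
w2 120 (249.41421508789062, 76.65800476074219) (95.81078338623047, 99.15945434570312) circle [571.10975111 -31.39518576] 42.29855951990801
w5 120 (253.6953887939453, 215.899169921875) (85.1234359741211, 91.92681884765625) circle [571.22102152 -31.07322932] 42.16386683450846
(array([571.79546788, -31.10057041,  85.00370251]), [np.float64(0.6), np.float64(0.6)])
at [562.1   6.5 242.5] [3.136e+00 1.000e-03 1.826e+00] t 6.7333 w 85.2 F [-0.9 -0.1 -1.5]
shift [-0.8324 -0.6854  0.4385] turn [0.0033 0.0003 0.004 ] rows 8.4 0.1
```

Call:
{"fn": "move_arm", "kwargs": {
  "rows": "-0.76 -0.66 0.18 0 0 0 -1;-0.76 -0.66 0.18 0 0 0 -1;-0.76 -0.66 0.18 0 0 0 -1;-0.76 -0.66 0.18 0 0 0 -1;-0.76 -0.66 0.18 0 0 0 -1;-0.76 -0.66 0.18 0 0 0 -1;-0.76 -0.66 0.18 0 0 0 -1;-0.76 -0.66 0.18 0 0 0 -1;-0.76 -0.66 0.18 0 0 0 -1;-0.76 -0.66 0.18 0 0 0 -1;-0.76 -0.66 0.18 0 0 0 -1"
}}

```text
clock: 7.65
eef_pos: [426.4, -264.9, 185.3]
tool_rot: [-3.141, -0.002, 1.824]
force: [0.1, -0.7, -0.3]
width: 85.0
gripper_force: 0.0
```

```bash
python3 -c "
from h import *
snap('wrist','w6')
H=sat('w6'); p=proj('w6',[426,-287,15]);print(p)
m=(H[...,1]>120)&((H[...,0]<8)|(H[...,0]>172)); st,c,P=blob('w6',m,p,9.5); print('flange',st,c,cv2.minEnclosingCircle(P.astype(np.float32)))
m=(H[...,1]>110)&(H[...,0]>12)&(H[...,0]<30); st,c2,P=blob('w6',m,p,20.5); print('gold',st,c2,P.mean(0),cv2.minEnclosingCircle(P.astype(np.float32)))
print(tri(('w1',253.28,121.29),('w6',*c2)), tri(('w1',253.3,119.5),('w6',st[0]+st[2]/2,c[1])))
plan(426,-287,24,1.82)
"
```

```text
[251.60271024 192.57758649]
flange [ 207  146   89   86 4436] [250.87308386 186.27344454] ((424.8385009765625, -286.63409423828125), 42.97331237792969)
gold [ 229  173   45   42 1480] [250.68648649 193.79189189] [ 425.11411647 -286.65415007] ((425.1655578613281, -287.09283447265625), 20.6887149810791)
(array([ 425.15060242, -286.96455316,   19.29582453]), [np.float64(0.0), np.float64(0.0)]) (array([ 425.01854868, -286.69227671,   -2.40180775]), [np.float64(0.6), np.float64(0.6)])
at [ 426.9 -264.5  185.6] [ 3.141e+00 -1.000e-03  1.826e+00] t 7.7 w 85.1 F [-0.1  0.3 -0.1]
shift [-0.0724 -0.022   0.5386] turn [ 0.0002 -0.0007  0.0036] rows 3.9 0.0
```

Call:
{"fn": "move_arm", "kwargs": {
  "rows": "-0.0724 -0.025 0.13 0 0 0 -1;-0.0724 -0.025 0.26 0 0 0 -1;-0.0724 -0.025 0.38 0 0 0 -1;-0.0724 -0.025 0.42 0 0 0 -1;-0.0724 -0.025 0.42 0 0 0 -1;-0.0724 -0.025 0.42 0 0 0 -1"
}}

```text
clock: 8.2
eef_pos: [425.4, -287.1, 59.7]
tool_rot: [-3.142, -0.001, 1.826]
force: [-0.3, 0.5, 0.1]
width: 85.1
gripper_force: 0.0
```

```bash
python3 -c "
from h import *
plan(425.1,-286.9,28,1.82)
"
```

```text
at [ 425.4 -287.1   59.7] [-3.142e+00 -1.000e-03  1.826e+00] t 8.2 w 85.1 F [-0.3  0.5  0.1]
shift [ 0.0009 -0.0008  0.1057] turn [-0.     -0.0007  0.0041] rows 0.8 0.1
```

Call:
{"fn": "move_arm", "kwargs": {
  "rows": "0 0 0.07 0 0 0 -1;0 0 0.106 0 0 0 -1;0 0 0.106 0 0 0 -1;0 0 0.106 0 0 0 1;0 0 0.106 0 0 0 1;0 0 0.106 0 0 0 1;0 0 0.106 0 0 0 1;0 0 0.106 0 0 0 1;0 0 0.106 0 0 0 1"
}}

```text
clock: 8.95
eef_pos: [426.6, -290.8, 34.5]
tool_rot: [3.139, 0.008, 1.823]
force: [-6.4, 3.5, 64.7]
width: 15.3
gripper_force: 32.8
```

```bash
python3 -c "
from h import *
plan(425.1,-286.9,28,1.82)
"
```

```text
at [ 426.6 -290.8   34.5] [3.139 0.008 1.823] t 8.95 w 15.3 F [-6.4  3.5 64.7]
shift [ 0.014  -0.0016  0.0217] turn [0.0018 0.0052 0.0021] rows 0.2 0.1
```

The fingers slid over the lid's top: opened this wide, the tips sit farther back than I assumed. I lift, open and look again.

Call:
{"fn": "move_arm", "kwargs": {
  "rows": "0 0 -0.06 0 0 0 1;0 0 -0.12 0 0 0 -1;0.04 0 -0.24 0 0 0 -1;0.08 0 -0.36 0 0 0 -1;0.08 0 -0.5 0 0 0 -1;0.08 0 -0.5 0 0 0 -1"
}}

```text
clock: 9.45
eef_pos: [422.5, -266.2, 185.4]
tool_rot: [3.133, 0.009, 1.825]
force: [1.3, -0.4, 0.6]
width: 62.2
gripper_force: 0.0
```

```bash
python3 -c "
from h import *
snap('wrist','w7')
H=sat('w7'); p=proj('w7',[426,-287,15]);print(p)
m=(H[...,1]>120)&((H[...,0]<8)|(H[...,0]>172)); st,c,P=blob('w7',m,p,9.5); print('flange',st,c,cv2.minEnclosingCircle(P.astype(np.float32)))
m=(H[...,1]>110)&(H[...,0]>12)&(H[...,0]<30); st,c2,P=blob('w7',m,p,20.5); print('gold',st,c2,P.mean(0),cv2.minEnclosingCircle(P.astype(np.float32)))
plan(425.1,-286.9,60,1.82)
"
```

```text
[254.3609965  190.41380214]
flange [ 211  144   89   85 4443] [254.9295521 183.9489084] ((426.4207763671875, -286.05828857421875), 42.96751403808594)
gold [ 233  171   45   42 1486] [255.4461642  191.58142665] [ 426.79979846 -286.14916118] ((426.8260498046875, -286.6571044921875), 20.786930084228516)
at [ 421.1 -266.5  182.8] [3.135 0.007 1.823] t 9.5 w 69.3 F [-0.7 -0.1 -0.4]
shift [-0.0661 -0.0068  0.4096] turn [0.0041 0.0045 0.0022] rows 3.0 0.1
```

Call:
{"fn": "move_arm", "kwargs": {
  "rows": "-0.066 -0.012 0.13 0 0 0 -1;-0.066 -0.012 0.26 0 0 0 -1;-0.066 -0.012 0.38 0 0 0 -1;-0.066 -0.012 0.42 0 0 0 -1;-0.066 -0.012 0.42 0 0 0 -1;-0.066 -0.012 0.42 0 0 0 -1"
}}

```text
clock: 10.0
eef_pos: [419.5, -285.1, 51.5]
tool_rot: [-3.14, -0.002, 1.824]
force: [1.3, 1.1, 0.7]
width: 85.6
gripper_force: 0.0
```

```bash
python3 -c "
from h import *
plan(426,-286.7,19,1.82)
"
```

```text
at [ 419.5 -285.1   51.5] [-3.140e+00 -2.000e-03  1.824e+00] t 10.0 w 85.6 F [1.3 1.1 0.7]
shift [-0.0108  0.0199  0.1084] turn [-0.0009 -0.001   0.0024] rows 0.8 0.0
```

Call:
{"fn": "move_arm", "kwargs": {
  "rows": "-0.0108 0.02 0.05 0 0 0 -1;-0.0108 0.02 0.108 0 0 0 -1;-0.0108 0.02 0.108 0 0 0 -1;-0.0108 0.02 0.108 0 0 0 1;-0.0108 0.02 0.108 0 0 0 1;-0.0108 0.02 0.108 0 0 0 1;-0.0108 0.02 0.108 0 0 0 1;-0.0108 0.02 0.108 0 0 0 1"
}}

```text
clock: 10.67
eef_pos: [427.3, -287.6, 21.8]
tool_rot: [3.14, 0.002, 1.823]
force: [-0.8, 1.2, 9.1]
width: 53.2
gripper_force: 61.0
```

```bash
python3 -c "
from h import *
plan(540,-60,150,1.82)
"
```

```text
at [ 427.3 -287.6   21.8] [3.140e+00 2.000e-03 1.823e+00] t 10.6667 w 53.2 F [-0.8  1.2  9.1]
shift [ 0.64    0.554  -0.4278] turn [0.001  0.0013 0.0021] rows 6.8 0.0
```

Gripped at 53 mm with the tips on the flange. I lift it and carry it to the tin.

Call:
{"fn": "move_arm", "kwargs": {
  "rows": "0 0 -0.12 0 0 0 1;0 0 -0.25 0 0 0 1;0.06 0.05 -0.38 0 0 0 1;0.16 0.14 -0.43 0 0 0 1;0.26 0.23 -0.43 0 0 0 1;0.36 0.32 -0.43 0 0 0 1;0.46 0.4 -0.43 0 0 0 1;0.56 0.48 -0.43 0 0 0 1;0.64 0.554 -0.43 0 0 0 1;0.64 0.554 -0.43 0 0 0 1;0.64 0.554 -0.43 0 0 0 1"
}}

```text
clock: 11.58
eef_pos: [540.4, -57.1, 149.9]
tool_rot: [3.139, -0.0, 1.828]
force: [-1.2, 0.3, 0.2]
width: 53.1
gripper_force: 63.5
```

```bash
python3 -c "
from h import *
snap('wrist','w8')
plan(571.2,-32,130,1.82)
im=cv2.imread('pics/w8.png'); cv2.imwrite('pics/c8.png',cv2.resize(im,(800,600)))
"
```

```text
at [539.4 -59.4 149.4] [3.141e+00 1.000e-03 1.825e+00] t 11.6333 w 53.6 F [ 0.4 -0.8 -0.3]
shift [0.0619 0.1255 0.0648] turn [0.0001 0.0004 0.0032] rows 1.1 0.0
```

View pics/c8.png

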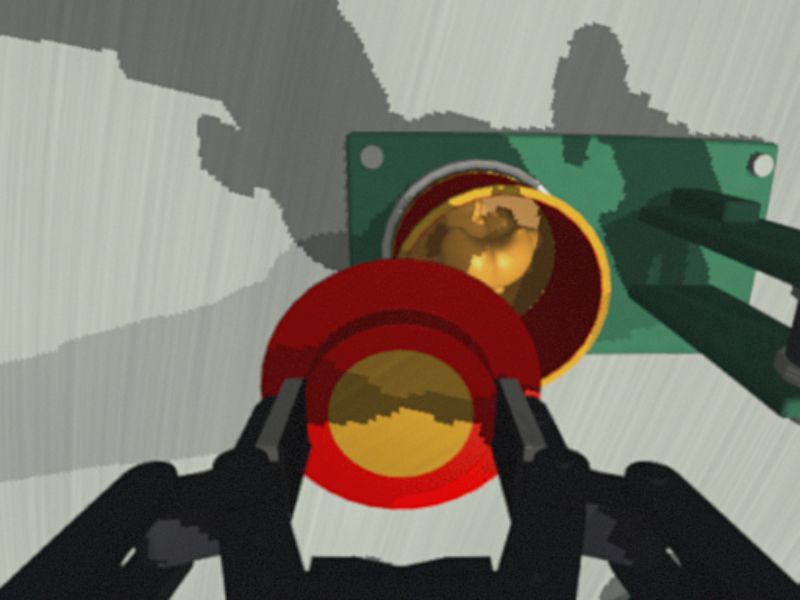

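The lid is held level with its gold disc centred at (401,413), and the cookie is visible in the tin at (500,235). I measure the lid's offset in the grip, then go above the tin.

```bash
python3 -c "
from h import *
H=sat('w8'); m=(H[...,1]>110)&(H[...,0]>12)&(H[...,0]<30)&(H[...,2]>40)
for h in (147,149): 
  st,c,P=blob('w8',m,(256,264),h); print(st,c,cv2.minEnclosingCircle(P.astype(np.float32)))
"
```

```text
[ 210  224   93   81 5893] [256.0546411  264.15221449] ((538.812255859375, -57.358924865722656), 20.87058448791504)
[ 210  224   93   81 5893] [256.0546411  264.15221449] ((538.5032958984375, -56.19518280029297), 20.554311752319336)
```

Call:
{"fn": "move_arm", "kwargs": {
  "rows": "0.062 0.1255 0 0 0 0 1;0.062 0.1255 0.03 0 0 0 1;0.062 0.1255 0.065 0 0 0 1;0.062 0.1255 0.065 0 0 0 1;0.062 0.1255 0.065 0 0 0 1"
}}

```text
clock: 12.05
eef_pos: [569.5, -34.7, 128.5]
tool_rot: [-3.138, 0.001, 1.821]
force: [-0.2, -0.4, -0.3]
width: 53.4
gripper_force: 63.7
```

```bash
python3 -c "
from h import *
plan(571.2,-31.5,107,1.82)
"
```

```text
at [569.5 -34.7 128.5] [-3.138e+00  1.000e-03  1.821e+00] t 12.05 w 53.4 F [-0.2 -0.4 -0.3]
shift [0.0091 0.0085 0.0715] turn [-0.0023  0.0005  0.0006] rows 0.5 0.0
```

Call:
{"fn": "move_arm", "kwargs": {
  "rows": "0.004 0.0075 0 0 0 0 1;0.004 0.0075 0 0 0 0 1;0.004 0.0075 0.02 0 0 0 1;0.004 0.0075 0.04 0 0 0 1;0.004 0.0075 0.055 0 0 0 1;0.004 0.0075 0.065 0 0 0 1;0.004 0.0075 0.065 0 0 0 1;0.004 0.0075 0.065 0 0 0 1"
}}

```text
clock: 12.72
eef_pos: [573.0, -30.6, 109.4]
tool_rot: [-3.141, -0.0, 1.824]
force: [0.6, 0.1, 0.1]
width: 53.5
gripper_force: 63.7
```

```bash
python3 -c "
from h import *
plan(571.5,-33,104,1.82)
"
```

```text
at [573.  -30.6 109.4] [-3.141 -0.     1.824] t 12.7167 w 53.5 F [0.6 0.1 0.1]
shift [-0.0065 -0.0069  0.0178] turn [-0.0004 -0.0001  0.0023] rows 0.1 0.0
```

Call:
{"fn": "move_arm", "kwargs": {
  "rows": "-0.0065 -0.006 0 0 0 0 1;-0.0065 -0.006 0 0 0 0 1;-0.0065 -0.006 0.01 0 0 0 1;-0.0065 -0.006 0.016 0 0 0 1;-0.0065 -0.006 0.016 0 0 0 1;-0.0065 -0.006 0.016 0 0 0 1"
}}

```text
clock: 13.22
eef_pos: [572.1, -33.1, 105.0]
tool_rot: [3.141, 0.0, 1.823]
force: [-0.4, 0.6, 0.2]
width: 53.2
gripper_force: 63.8
```

```bash
python3 -c "
from h import *
plan(571.5,-33,104,1.82)
"
```

```text
at [572.1 -33.1 105. ] [3.141 0.    1.823] t 13.2167 w 53.2 F [-0.4  0.6  0.2]
shift [ 0.0007 -0.0019  0.0033] turn [0.0001 0.0002 0.0021] rows 0.0 0.0
```

Plug bottom is now well inside the rim with no side force. I lower it until the flange touches.

Call:
{"fn": "move_arm", "kwargs": {
  "rows": "0 0 0.005 0 0 0 1;0 0 0.008 0 0 0 1;0 0 0.01 0 0 0 1;0 0 0.01 0 0 0 1"
}}

```text
clock: 13.55
eef_pos: [572.1, -33.1, 104.8]
tool_rot: [3.141, 0.002, 1.823]
force: [-6.5, -0.8, 24.8]
width: 53.4
gripper_force: 66.1
```

The flange bears on the rim at the expected height. I ease off, release and rise.

Call:
{"fn": "move_arm", "kwargs": {
  "rows": "0 0 -0.008 0 0 0 1;0 0 -0.008 0 0 0 1;0 0 -0.008 0 0 0 -1;0 0 -0.008 0 0 0 -1;0 0 -0.008 0 0 0 -1;0 0 -0.008 0 0 0 -1;0 0 -0.1 0 0 0 -1;0 0 -0.22 0 0 0 -1;0.05 0 -0.35 0 0 0 -1;0.15 0 -0.4 0 0 0 -1;0.15 0 -0.4 0 0 0 -1;0.15 0 -0.4 0 0 0 -1"
}}

```text
clock: 14.55
eef_pos: [561.1, 12.8, 223.3]
tool_rot: [3.139, -0.0, 1.827]
force: [0.8, -0.5, -0.5]
width: 85.1
gripper_force: 0.0
```

```bash
python3 -c "
from h import *
snap('wrist','w9')
H=sat('w9'); p=proj('w9',[571,-31,100]);print(p)
m=(H[...,1]>120)&((H[...,0]<8)|(H[...,0]>172)); st,c,P=blob('w9',m,p,92.5); print('flange',st,c,cv2.minEnclosingCircle(P.astype(np.float32)))
m=(H[...,1]>110)&(H[...,0]>12)&(H[...,0]<30); st,c2,P=blob('w9',m,p,103.5); print('gold',st,c2,P.mean(0),cv2.minEnclosingCircle(P.astype(np.float32)))
snap('scene','s9');im=cv2.imread('pics/w9.png');a=cv2.imread('pics/s9.png')
cv2.imwrite('pics/c9.png',np.hstack([cv2.resize(im,(480,360)),cv2.resize(a[150:270,160:265],(315,360),interpolation=cv2.INTER_CUBIC)]))
plan(680,-3,400,.25)
"
```

```text
[255.83705838 237.35518129]
flange [ 205  168  100  110 6416] [254.53958853 220.36424564] ((568.5851440429688, -24.24233627319336), 50.42118835449219)
gold [ 230  218   50   45 1779] [254.72681282 239.83586284] [570.28503159 -31.88250855] ((570.4265747070312, -32.32829666137695), 20.698179244995117)
at [560.3   9.9 221.3] [-3.140e+00  1.000e-03  1.823e+00] t 14.65 w 85.8 F [-0.3  0.2 -0.4]
shift [-0.1417  0.3747 -0.5961] turn [-4.0000e-04  1.0000e-03  1.0016e+00] rows 5.2 12.6
```

View pics/c9.png

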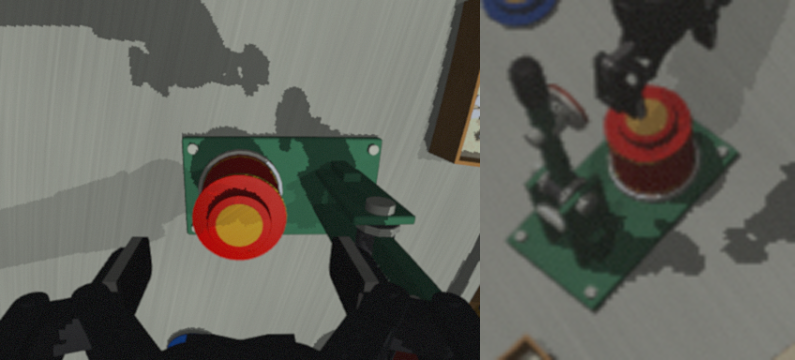

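Lid is seated: the gold centre is at (570.4,-32.3), with the size matching z = 103.5. The lever grip computed from the nest and pivot is (677.8,-4.0,312.5), which agrees with the measured grip end (680,-3,333). I rise and turn to yaw 0.25.

Call:
{"fn": "move_arm", "kwargs": {
  "rows": "0 0 -0.13 0 0 0 -1;0 0 -0.26 0 0 0.05 -1;0 0 -0.4 0 0 0.12 -1;0 0 -0.53 0 0 0.2 -1;0 0 -0.6 0 0 0.28 -1;0 0 -0.6 0 0 0.36 -1;0 0 -0.6 0 0 0.44 -1;0 0 -0.6 0 0 0.52 -1;0 0 -0.6 0 0 0.6 -1;0 0 -0.6 0 0 0.68 -1;0 0 -0.6 0 0 0.76 -1;0 0 -0.6 0 0 0.84 -1"
}}

```text
clock: 15.65
eef_pos: [560.5, 9.1, 400.4]
tool_rot: [-3.141, 0.003, 0.502]
force: [-0.2, 0.4, 0.0]
width: 85.6
gripper_force: 0.0
```

```bash
python3 -c "
from h import *
plan(665,-7,400,.25)
"
```

```text
at [560.5   9.1 400.4] [-3.141e+00  3.000e-03  5.020e-01] t 15.65 w 85.6 F [-0.2  0.4  0. ]
shift [0.2795 0.2144 0.0003] turn [-0.0002  0.0019  0.1602] rows 2.5 2.0
```

```bash
python3 -c "
from h import *
snap('wrist','w10'); p=proj('w10',[677.8,-4,337.5]);print(p)
im=cv2.imread('pics/w10.png'); cv2.imwrite('pics/c10.png',cv2.resize(im,(800,600)))
"
```

```text
[381.40178682  47.42884851]
```

View pics/c10.png

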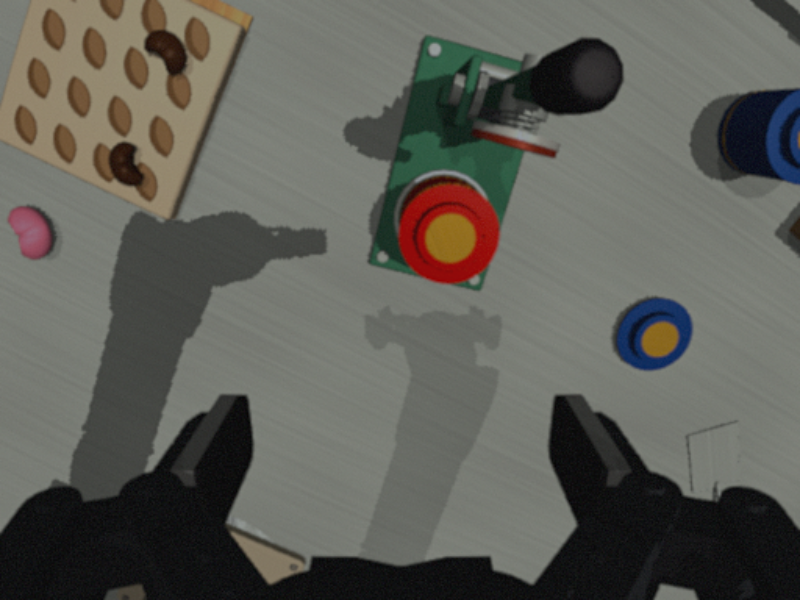

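The grip's end is at (595,74), which matches the prediction of (596,74). I move above it, then down.

Call:
{"fn": "move_arm", "kwargs": {
  "rows": "0.1 0.07 0 0 0 0.08 -1;0.2 0.14 0 0 0 0.16 -1;0.3 0.22 0 0 0 0.16 -1;0.3117 0.225 0 0 0 0.16 -1;0.3117 0.225 0 0 0 0.16 -1;0.3117 0.225 0 0 0 0.16 -1"
}}

```text
clock: 16.2
eef_pos: [674.8, -3.2, 400.1]
tool_rot: [-3.141, 0.003, 0.26]
force: [0.0, 0.8, -0.3]
width: 85.6
gripper_force: 0.0
```

```bash
python3 -c "
from h import *
plan(677.8,-4,312,.25)
"
```

```text
at [674.8  -3.2 400.1] [-3.141e+00  3.000e-03  2.600e-01] t 16.2 w 85.6 F [ 0.   0.8 -0.3]
shift [0.0101 0.0054 0.2936] turn [-0.0005  0.0021  0.0061] rows 2.1 0.1
```

Call:
{"fn": "move_arm", "kwargs": {
  "rows": "0.009 0.005 0.1 0 0 0 -1;0.009 0.005 0.2 0 0 0 -1;0.009 0.005 0.293 0 0 0 -1;0.009 0.005 0.293 0 0 0 1;0.009 0.005 0.293 0 0 0 1;0.009 0.005 0.293 0 0 0 1;0.009 0.005 0.293 0 0 0 1;0.009 0.005 0.293 0 0 0 1;0.009 0.005 0.293 0 0 0 1;0.009 0.005 0.293 0 0 0 1;0.009 0.005 0.293 0 0 0 1;0.009 0.005 0.293 0 0 0 1"
}}

```text
clock: 17.2
eef_pos: [679.2, -2.9, 316.8]
tool_rot: [3.141, -0.004, 0.259]
force: [-0.9, 1.7, 7.7]
width: 25.4
gripper_force: 58.8
```

```bash
python3 -c "
from h import *
s=read_state();print(s['width'],s['gripper_force'],s['force'])
p=s['eef_pos'];M=R.from_euler('xyz',s['tool_rot']);pv=np.array([677.8,-4,127.5]);ux=np.array([np.cos(.25),np.sin(.25),0])
print(p,s['tool_rot'])
for a in np.arange(.1,1.61,.1):
    q=pv+185*(np.array([0,0,1])*np.cos(a)-ux*np.sin(a)); q0=pv+np.array([0,0,185.])
    print(round(a,2),q.round(0),((M.inv().apply(q-q0))/300).round(3))
"
```

```text
25.37395387763991 58.8008451461792 [-0.9205603   1.68896214  7.69849722]
[679.19260315  -2.8569152  316.75790684] [ 3.14121916 -0.00414392  0.25889632]
0.1 [660.  -9. 312.] [-0.062 -0.001  0.003]
0.2 [642. -13. 309.] [-0.123 -0.001  0.012]
0.3 [625. -18. 304.] [-0.182 -0.002  0.027]
0.4 [608. -22. 298.] [-0.24  -0.002  0.048]
0.5 [592. -26. 290.] [-0.296 -0.003  0.074]
0.6 [577. -30. 280.] [-0.349 -0.003  0.106]
0.7 [562. -33. 269.] [-0.398 -0.004  0.143]
0.8 [549. -37. 256.] [-0.443 -0.004  0.185]
0.9 [537. -40. 242.] [-0.484 -0.004  0.231]
1.0 [527. -43. 227.] [-0.52  -0.005  0.281]
1.1 [518. -45. 211.] [-0.551 -0.005  0.335]
1.2 [511. -47. 195.] [-0.576 -0.005  0.391]
1.3 [505. -48. 177.] [-0.596 -0.005  0.449]
1.4 [501. -49. 159.] [-0.61  -0.006  0.509]
1.5 [499. -50. 141.] [-0.617 -0.006  0.57 ]
1.6 [499. -50. 122.] [-0.619 -0.006  0.632]
```

Gripped at 25.4 mm. I swing the lever along the arc.

Call:
{"fn": "move_arm", "kwargs": {
  "rows": "-0.062 -0.001 0.003 0 0 0 1;-0.123 -0.001 0.012 0 0 0 1;-0.182 -0.002 0.027 0 0 0 1;-0.24 -0.002 0.048 0 0 0 1;-0.296 -0.003 0.074 0 0 0 1;-0.349 -0.003 0.106 0 0 0 1;-0.398 -0.004 0.143 0 0 0 1;-0.443 -0.004 0.185 0 0 0 1;-0.484 -0.004 0.231 0 0 0 1;-0.52 -0.005 0.281 0 0 0 1;-0.52 -0.005 0.281 0 0 0 1"
}}

```text
clock: 18.12
eef_pos: [524.8, -42.9, 229.6]
tool_rot: [3.141, 0.002, 0.258]
force: [-6.1, -1.9, 10.1]
width: 25.5
gripper_force: 60.4
```

```bash
cat > l.py <<'E'
from h import *
s=read_state();print(s['width'],s['gripper_force'],s['force'],s['eef_pos'],s['tool_rot'])
p=s['eef_pos']-[677.8,-4,127.5]; h=-(p[0]*np.cos(.25)+p[1]*np.sin(.25)); print('ang',np.arctan2(h,p[2]),'rad',np.hypot(h,p[2]))
E
python3 l.py; python3 -c "
from h import *
for a,r in ((1.2,185),(1.4,185),(1.5,185),(1.571,185),(1.6,185)):
  plan(677.8-r*np.sin(a)*.969,-4-r*np.sin(a)*.247,127.5+r*np.cos(a),.255)" | grep shift
```

```text
25.520554257778475 60.42614221572876 [-6.12157736 -1.91519463 10.14505176] [524.76890449 -42.87729706 229.57523806] [3.14103322e+00 2.43576762e-03 2.57876036e-01]
ang 0.9968945299046224 rad 188.0140363293861
shift [-0.0482 -0.      0.1169] turn [0.0004 0.0016 0.0018] rows 0.9 0.0
shift [-0.0808 -0.0004  0.2356] turn [0.0004 0.0016 0.0018] rows 1.8 0.0
shift [-0.0881 -0.0005  0.2968] turn [0.0004 0.0016 0.0018] rows 2.2 0.0
shift [-0.0895 -0.0005  0.3406] turn [0.0004 0.0016 0.0018] rows 2.5 0.0
shift [-0.0892 -0.0005  0.3585] turn [0.0004 0.0016 0.0018] rows 2.7 0.0
```

Call:
{"fn": "move_arm", "kwargs": {
  "rows": "-0.026 0 0.057 0 0 0 1;-0.048 0 0.117 0 0 0 1;-0.066 0 0.176 0 0 0 1;-0.08 0 0.235 0 0 0 1;-0.088 0 0.28 0 0 0 1;-0.089 0 0.31 0 0 0 1;-0.09 0 0.34 0 0 0 1;-0.09 0 0.34 0 0 0 1;-0.09 0 0.34 0 0 0 1"
}}

```text
clock: 18.87
eef_pos: [498.2, -49.8, 128.0]
tool_rot: [3.142, 0.007, 0.257]
force: [-10.1, -1.2, 12.1]
width: 25.5
gripper_force: 59.1
```

```bash
python3 l.py
```

```text
25.489460472299562 59.12798881530762 [-10.09383199  -1.17360373  12.07112938] [498.21734766 -49.82050432 128.04148856] [3.14156714 0.00701334 0.25720261]
ang 1.5678746768732452 rad 185.33682777904815
```

Call:
{"fn": "move_arm", "kwargs": {
  "rows": "0 0 0.01 0 0 0 1;0 0 0.02 0 0 0 1;0 0 0.03 0 0 0 1;0 0 0.03 0 0 0 1;0 0 0.03 0 0 0 1"
}}

```text
clock: 19.28
eef_pos: [498.6, -49.7, 120.1]
tool_rot: [3.141, 0.006, 0.258]
force: [-11.2, -2.5, 17.0]
width: 25.7
gripper_force: 60.2
```

```bash
python3 l.py; python3 -c "
from h import *
snap('scene','s11');snap('top','t11')
a=cv2.imread('pics/s11.png')[130:270,150:270];b=cv2.imread('pics/t11.png')[90:230,230:350]
cv2.imwrite('pics/c11.png',cv2.resize(np.hstack([a,b]),(800,467),interpolation=cv2.INTER_CUBIC))"
```

```text
25.708751507414593 60.19750893115997 [-11.21449781  -2.4911537   16.96116572] [498.58128917 -49.70711964 120.07224636] [3.14097006 0.00579482 0.25822168]
ang 1.610934468423832 rad 185.10444562350457
```

Call:
{"fn": "move_arm", "kwargs": {
  "rows": "0 0 0.01 0 0 0 1;0 0 0.02 0 0 0 1;0 0 0.03 0 0 0 1;0 0 0.03 0 0 0 1;0 0 0.03 0 0 0 1"
}}

```text
clock: 19.8
eef_pos: [499.1, -49.6, 114.1]
tool_rot: [3.139, 0.004, 0.258]
force: [-17.4, -0.8, 48.4]
width: 25.6
gripper_force: 63.8
```

```bash
python3 l.py
```

```text
25.5849704860602 63.808865547180176 [-17.35041926  -0.77728315  48.3788541 ] [499.14043615 -49.64759962 114.0852645 ] [3.13948885 0.0037999  0.25849181]
ang 1.6434168663205082 rad 184.88617438778357
```

The force jumped from 17 to 48 N over 6 mm, so the lever is on its stop. I hold a few rows to check it's steady.

Call:
{"fn": "move_arm", "kwargs": {
  "rows": "0 0 0 0 0 0 1;0 0 0 0 0 0 1;0 0 0 0 0 0 1;0 0 0 0 0 0 1;0 0 0 0 0 0 1;0 0 0 0 0 0 1"
}}

```text
clock: 20.3
eef_pos: [499.1, -49.6, 114.2]
tool_rot: [3.139, 0.004, 0.259]
force: [-16.8, -0.3, 47.3]
width: 25.2
gripper_force: 63.8
```

```bash
python3 l.py; python3 - <<'E'
from h import *
# lever bar check: motion of dark-green bar / lid visibility vs seated lid in top view
snap('top','t12'); b=cv2.imread('pics/t12.png'); H=sat('t12')
m=(H[...,1]>120)&((H[...,0]<8)|(H[...,0]>172)); st,c,P=blob('t12',m,proj('t12',[571,-31,92]),92.5); print(st,c,P.mean(0),P.min(0),P.max(0))
E
```

```text
25.15248086562923 63.75534653663635 [-16.79528504  -0.34248953  47.26405947] [499.14092451 -49.62083928 114.1826741 ] [3.13944353 0.00355191 0.25852938]
ang 1.642894136397213 rad 184.87205683790975
[281 162  17  29 258] [287.45736434 177.90697674] [562.98572099  -7.24120994] [528.93997989 -33.4322556 ] [607.80092101  10.80231405]
```

Steady at 47 N on the stop, and the lid's visible edge is where it should be. I hand in.

```bash
python3 -c "
from cell import *
print(finish_job())"
```

```text
the job is handed in; nothing more can be done
None
```

I handed the job in with the plain cookie in the red tin, the red lid seated on it, and the lever held down at its stop with a steady 47 N or so on the grip; I couldn't read the pad force or lever angle directly, and no verdict came back.

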